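Start the watch-glass cure

TASK

Start the cure of the watch: with the gripper's fingers closed, push the curing box's tray fully home, then press the raised far half of the rocker on the switch box all the way down so that it stays on, and then press the large round button on the start pod all the way down and let it spring back up. Keep to this order, grasp and lift nothing, do not shift the start pod or press its small square key, and leave everything else on the bench where it is.

Things in the scene. Friction and masses are not known exactly. Their poses are not given: they have to be found in the camera images.
- cure: The curing box: a fixed white metal box 140 mm wide (its y), 130 mm deep (its x), 68 mm high, with a pale glass window in its top. Origin at the centre of its underside. From the side facing the robot (-x) slides a tray that carries a small watch.
- tray_front (a point): Centre of the outer face of the tray's grey upright front panel (130 mm wide, 10 mm thick, from 6 to 62 mm above the table), 36 mm above the table. x points level into the box, the way the tray is pushed; z is up. It moves with the tray; with the tray home it is at x = -75 mm, y = 0 of the box.
- tray (a joint): How far the tray stands out of the curing box, in m: 0 = fully home, up to 0.055 = fully out. It slides with about 2.5 N of friction, stays where it is left, and has a hard stop when home.
- switchbox: The switch box: a fixed grey box 100 mm (its x) x 80 mm (its y), 40 mm high; x points away from the robot. Origin at the centre of its underside. On top, like a seesaw, sits a white rocker: a flat paddle 68 mm long (x), 36 mm wide, 8 mm thick, pivoting about y, 51 mm above the table over the box's centre.
- rocker_far (a point): Press point on the top face of the rocker's raised far half (away from the robot, marked with a thin bar; the near half has a ring), 24 mm from the pivot, in the middle of its width. It moves with the rocker: about 60 mm above the table when off, 50 mm when on. With the rocker at 0 its axes are those of the switch box.
- rocker (a joint): Angle of the rocker in rad: 0 = off (far half up), 0.40 = fully on (far half pushed down to its stop). About 3 N at the press point turns it; it stays where it is left.
- start_top (a point): Centre of the top of the large round button (34 mm across) on the start pod, 54 mm above the table when up; z is up. It moves with the button. The large button is at the end of the pod nearer the robot.
- start (a joint): How far the large round button is pressed, in m: 0 = up, 0.006 = all the way down, against a spring of about 5 N when fully down; it springs back up when released.
- key_top (a point): Centre of the top of the small square key (14 mm) at the other end of the start pod, 62 mm from the large button, about 41 mm above the table. It is not part of the job.
- key (a joint): How far the small square key is pressed, in m: 0 = up, 0.004 = down.
- pod: The start pod: a grey box 116 mm long (its x), 66 mm wide (its y), 32 mm high with rubber feet, standing loose on the table (about 0.6 kg). Origin at the centre of its underside; x points from the large round button's end to the small key's end. The large button's centre is at x = -26 mm, the key's at x = +36 mm, both at y = 0.
- driver: Bystander: screwdriver lying on the table, 140 mm long.
- tweezers: Bystander: steel tweezers lying on the table, 120 mm long.
- glue: Bystander: small white glue bottle, 26 mm across, 70 mm high. Origin at its underside.
- jar: Bystander: small screw jar, 32 mm across, 40 mm high. Origin at its underside.
- phone: Bystander: a phone lying flat, 72 x 150 x 8 mm, beyond the work.
- mouse: Bystander: computer mouse, 104 x 60 x 32 mm, beyond the work.
- mug: Bystander: white mug, 76 mm across, 85 mm high, beyond the work.
- tin: Bystander: open aluminium tin, 70 x 90 x 28 mm, beyond the work.
Things that resemble listed ones, but are neither listed nor needed, are in the scene too. Leave any yellow look-alike of the switchbox alone.

How it is judged:
On the way, in this order (a step that is already met when the one before it is completed fails the run):
1. the tray is pushed fully home (value of joint tray below 0.004 m), for 0.1 s.
2. the rocker is pressed fully on (value of joint rocker above 0.35 rad), for 0.1 s.
3. the large round button is pressed all the way down (value of joint start above 0.0045 m), for 0.1 s.
At the end, for the whole second after the job is handed in: The tray is home (within 5 mm), the rocker is on (above 0.34 rad), both pod buttons are up (within 1.5 mm), the pod stands flat, at rest and within 25 mm of where it stood, and every bystander is within 30 mm of where it was (value of joint tray below 0.005 m and value of joint rocker above 0.34 rad and value of joint each of start, key below 0.0015 m and distance of pod from where it was at the start of the episode below 0.025 m and angle between pod's own z axis and vertical below 0.05 rad and linear speed of pod below 0.01 m/s and distance of each of driver, tweezers, glue, jar, phone, mouse, mug, tin from where it was at the start of the episode below 0.03 m); the robot touches nothing.
It fails at once if the rocker is switched over (beyond 0.2 rad) while the tray is still more than 12 mm out (value of joint rocker above 0.2 rad and value of joint tray above 0.012 m).
It fails at once if the large button is pressed (3 mm) before the tray is home and the rocker is on (value of joint start above 0.003 m and (value of joint tray above 0.012 m or value of joint rocker below 0.3 rad)).
It fails at once if the small square key is pressed (2.5 mm) (value of joint key above 0.0025 m).
It fails at once if the start pod is lifted (10 mm) or shifted by more than 25 mm (height (world z) of pod above 0.01 m or distance of pod from where it was at the start of the episode above 0.025 m).
It fails at once if a bystander is lifted or shifted by more than 30 mm (distance of any of driver, tweezers, glue, jar, phone, mouse, mug, tin from where it was at the start of the episode above 0.03 m).
It also fails if it takes over 64 s, if anything falls off the work surface, if the arm or the gripper's body presses on something with over 40 N, if the wrist force passes 120 N, or if a joint passes its speed limit or range.

ROBOT

A 7-joint arm with a two-finger parallel gripper is mounted at the origin on the work surface. World frame = base frame: x ahead of the robot, y to its left, z up, the work surface at z = 0. Lengths are in m, angles in rad, forces in N, time in s.
With the tool pointing down it reaches from about 0.4 to 0.85 m from the base axis. Payload 10.4 kg.
Tool frame: the origin (TCP) lies midway between the tips of the shut fingers; the grasp point (between the pads) lies ctrl.hold_point_z behind it (ctrl.hold_point_z is the distance from the TCP to the grasp point, in m); z points along the fingers, y is the line along which they close (so a half turn about z gives the same grasp; the last joint's range is limited). The gripper opens to 85 mm and grips with 20 to 120 N. Pads are 22 mm wide; open, the fingers measure 114 mm over their backs; the gripper's body (76 mm by 85 mm) begins 54 mm behind the grasp point. The pads swing forward as they close: fully open they stand 13 mm farther back than shut.
Start: joints at [-1.205, 0.332, -0.065, 1.46, 0.022, 1.35, -0.088], TCP at [0.237, 0.578, 0.231] pointing down, gripper open.
Joint ranges: [-2.6, 2.6], [-0.5, 2.12], [-1.47, 1.34], [0.16, 2.42], [-1.27, 4.41], [0.06, 2.06], [-2.6, 2.6]. Speed limits (rad/s): [2.22, 2.22, 2.79, 2.79, 3.14, 3.14, 3.14].

INTERFACE

Orientations are given as a unit quaternion [w, x, y, z].
In Python, from bench import ctrl gives the robot as it stands.
- The arm moves only by the tool servo_tool, never from a script. Its argument "series" is a list of rows, each a list of 2 entries, a list of its own where there are three numbers: the shift along the world's x, y, z in m, then the turn, a rotation vector about the world's x, y, z in rad. In form: [[[x, y, z], [rx, ry, rz]], ...]. A call has 1 to 8 rows; each row shifts and turns the commanded pose from where the row before left it; what a row does not reach is not made up. A row lasts 1/8 s, in which the tool goes at most 62.5 mm and 10.7 degrees, less where a joint would pass 70% of its speed; a pose out of reach is approached as far as the arm can. A call with a gripper value outside its range is refused whole. "hand" is the finger opening in m, from 0 to 0.0854, set as the call begins (left out, the last holds). The fingers move at their own pace and stop on an object; "newtons" is the grip in N (left out, the last holds). Time passes only in rows, so rows that do not move let the fingers close. It gives the time, the measured TCP pose, the force, the opening and the grip force at its end, in the units of the state.
- ctrl.get_state(): the state, without advancing time (a new reading comes with each control period).
- ctrl.snapshot(name): name is "scene" or "top" or "wrist"; returns the picture (480x640x3 uint8, red, green, blue); there is no depth.
- ctrl.calibration(name): a dict with "vertical_fov" (degrees; the focal length in pixels is half the picture's height over the tangent of half this angle, whatever the lens; pixels are square), "cx", "cy" (the principal point, pixels), "R" (3x3) and "t" (3): a world point X has camera coordinates R X + t; the wrist camera has in their place "hand_eye" (4x4, takes a point from camera to tool coordinates, whose origin is the TCP and whose axes are the flange's). Camera axes: x right, y down, z forward; pixel columns grow to the right and rows downward; lengths in m; the calibration is good to about 2 mm. A picture is of the moment at which its call begins: read the wrist's pose just before it. calibration takes no time and is no camera call.
- ctrl.close_job(): hands the job in; it is judged then, once.
The state is a dict: "time_s": time; "q": joint angles; "joint_vel": joint speeds; "tau": joint torques, N m; "position": TCP position; "eef_rot": TCP orientation; "wrist_force": force on the tool from outside, world axes, zero at the start; "torque": the same for the moment, N m; "opening": finger opening in m; "grip_force": force on a finger pad.
Only numpy, scipy, OpenCV 4.12 (cv2) and the standard library are available. Lean on these libraries where they do the work, as an engineer would, in place of code of your own. Each camera call takes 0.05 s, during which the arm holds its last target. There are 200 camera calls.

## Working session

There is one attempt and no reset: what is moved stays moved. The work goes in short steps, Python scripts to look and compute and a tool call to move; the robot and the scene stay as the last step left them, time stands still between calls to the robot, and variables do not carry over. Pictures are saved under pics/ and viewed, at most 10 in all, crops included, and the job is handed in when it is done.

Besides the shell and the picture viewer there is one more tool, called after ">>>" as a command line: name --argument value ..., lists and objects as JSON in quotes. servo_tool: Moves the arm, as the interface text tells. Its arguments: {"type":"object","properties":{"series":{"type":"array"},"hand":{"type":"number"},"newtons":{"type":"number"}},"required":["series"]}

```bash
mkdir -p pics; python3 - <<'E'
from bench import ctrl
import cv2
for n in("scene","top"):
    cv2.imwrite(f"pics/{n}0.png",ctrl.snapshot(n)[:,:,::-1]); c=ctrl.calibration(n); print(n,c)
print(ctrl.calibration("wrist"),ctrl.hold_point_z); print(ctrl.get_state())
E
```

```text
scene {'vertical_fov': 45.05443798201333, 'cx': 311.50262609726235, 'cy': 239.38770290833966, 'R': array([[ 0.25280588,  0.96723358,  0.02341761],
       [ 0.553019  , -0.12459766, -0.82379937],
       [-0.79388864,  0.2212117 , -0.56639757]]), 't': array([-0.09630026, -0.29472684,  1.55306528])}
top {'vertical_fov': 55.673610899424034, 'cx': 329.03095637411553, 'cy': 237.37286393636, 'R': array([[ 0.00696133, -0.99962317,  0.02655294],
       [-0.99107593, -0.01043175, -0.13288972],
       [ 0.13311663, -0.02539089, -0.99077508]]), 't': array([-0.06725644,  0.597767  ,  0.8472987 ])}
{'vertical_fov': 61.8693902783171, 'cx': 320.439547767024, 'cy': 238.3667736436174, 'hand_eye': array([[ 7.73887372e-04, -9.61310770e-01, -2.75465070e-01,
         6.90180205e-02],
       [ 9.99999465e-01,  5.54974697e-04,  8.72647138e-04,
        -1.27205940e-03],
       [-6.86008949e-04, -2.75465598e-01,  9.61310685e-01,
        -1.40824801e-01],
       [ 0.00000000e+00,  0.00000000e+00,  0.00000000e+00,
         1.00000000e+00]])} 0.0187
{'time_s': 0.1, 'q': array([-1.20458281,  0.3327882 , -0.06469737,  1.46084384,  0.02160229,
        1.3498762 , -0.0884899 ]), 'joint_vel': array([ 8.45455708e-04, -1.35798681e-03, -2.18889897e-04, -3.77477093e-03,
       -4.09215989e-05,  1.70468763e-03,  2.55038718e-04]), 'tau': array([ 2.13813619e-03, -6.26743841e+01,  4.97879635e-02, -3.92431104e+01,
        1.64706405e-02,  6.94469927e-03, -1.24746830e-05]), 'position': array([0.23681387, 0.57805051, 0.23061471]), 'eef_rot': array([-8.96518374e-05,  1.93171200e-01,  9.81164877e-01, -6.03444059e-04]), 'wrist_force': array([-0.15578319, -0.13190963,  0.07474867]), 'torque': array([ 0.03277706, -0.00941833, -0.04166834]), 'grip_force': 0.0, 'opening': 0.08540549899341153}
```

View pics/top0.png

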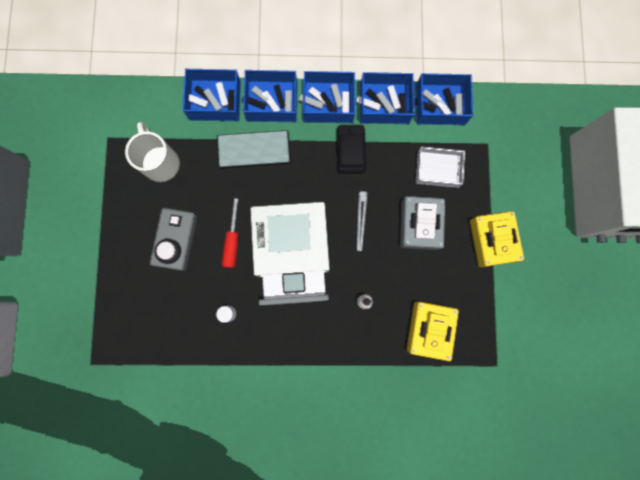

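View pics/scene0.png

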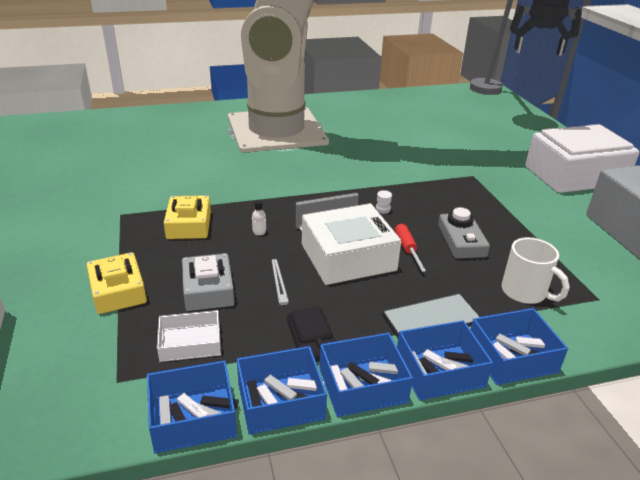

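The top view shows the tray panel near (293,300), the grey switch box at (424,222), and the pod's round button at (166,250) with its key at (175,220). The glue bottle or jar objects stand at (226,314) and (365,301). The yellow boxes are look-alikes. I'll zoom in for exact pixels.

```bash
cat > h.py <<'E'
import numpy as np
from bench import ctrl
def K(c):
    f=240/np.tan(np.radians(c["vertical_fov"])/2); return f,c["cx"],c["cy"]
def back(n,u,v,z):
    c=ctrl.calibration(n); f,cx,cy=K(c)
    d=c["R"].T@np.array([(u-cx)/f,(v-cy)/f,1]); o=-c["R"].T@c["t"]
    return (o+d*(z-o[2])/d[2]).round(4)
def proj(n,X):
    c=ctrl.calibration(n); f,cx,cy=K(c); p=c["R"]@np.array(X)+c["t"]
    return (f*p[0]/p[2]+cx).round(1),(f*p[1]/p[2]+cy).round(1)
E
python3 - <<'E'
from h import *
import cv2
for nm,u,v,z in[("start",166,250,.054),("key",175,220,.041),("panL",260,301,.062),("panR",328,297,.062),("boxFL",251,206,.068),("boxFR",326,203,.068),("rockfar",427,210,.06),("sw",424,222,.04),("glue/jarL",226,314,.04),("R",365,301,.07),("drv",231,250,.01),("twz",361,250,.005)]:
    X=back("top",u,v,z); print(nm,X,proj("scene",X))
im=cv2.imread("pics/top0.png")
a=cv2.resize(im[190:322,140:340],None,fx=4,fy=4,interpolation=2)
cv2.imwrite("pics/a.png",a)
b=im[185:265,380:460]; s=cv2.imread("pics/scene0.png")[240:320,165:265]
b=cv2.resize(b,(560,560)) ; cv2.imwrite("pics/b.png",b)
E
```

```text
start [0.5691 0.2479 0.054 ] (np.float64(459.9), np.float64(210.9))
key [0.6293 0.238  0.041 ] (np.float64(468.6), np.float64(234.0))
panL [0.4744 0.0664 0.062 ] (np.float64(356.2), np.float64(193.5))
panR [ 0.4827 -0.0603  0.062 ] (np.float64(295.4), np.float64(202.6))
boxFL [0.6533 0.0876 0.068 ] (np.float64(399.9), np.float64(239.2))
boxFR [ 0.6609 -0.0551  0.068 ] (np.float64(322.8), np.float64(252.2))
rockfar [ 0.6513 -0.2511  0.06  ] (np.float64(205.7), np.float64(268.3))
sw [ 0.6311 -0.2495  0.04  ] (np.float64(206.3), np.float64(270.5))
glue/jarL [0.4494 0.1329 0.04  ] (np.float64(382.1), np.float64(193.4))
R [ 0.4758 -0.129   0.07  ] (np.float64(259.7), np.float64(201.1))
drv [0.5749 0.1335 0.01  ] (np.float64(403.6), np.float64(238.5))
twz [ 0.578 -0.128  0.005] (np.float64(271.3), np.float64(259.4))
```

View pics/a.png

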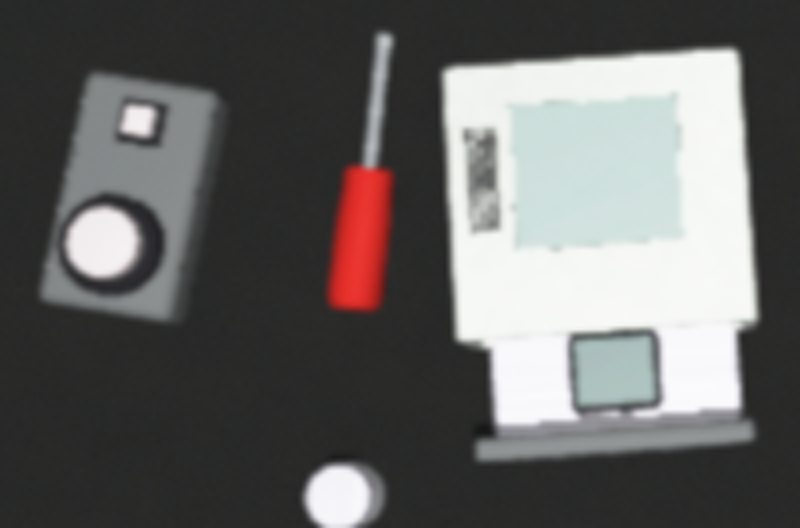

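View pics/b.png

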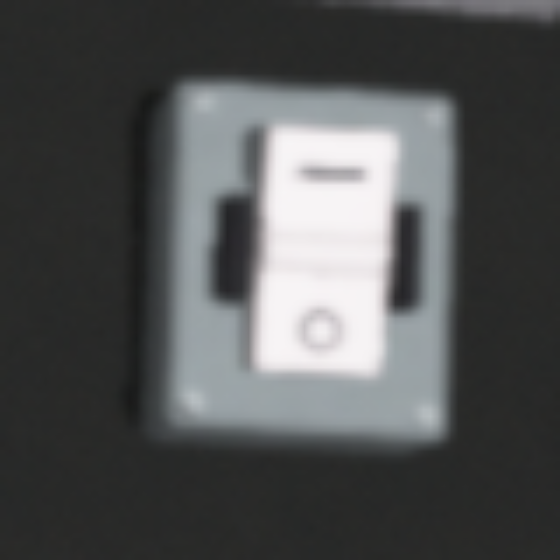

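```bash
python3 - <<'E'
from h import *
A=lambda x,y,z:back("top",140+x/4-.4,190+y/4-.4,z)
B=lambda x,y,z:back("top",380+x/7-.43,185+y/7-.43,z)
print("start",A(102,242,.054),"key",A(138,120,.041))
print("panel top outer",A(476,461,.062),A(615,451,.062),A(755,440,.062))
print("box top",A(445,68,.068),A(738,48,.068),A(757,320,.068),A(457,340,.068))
print("rock far end",B(330,128,.0615),"near end",B(318,372,.048),"bar",B(333,173,.060))
print("swbox top",B(180,80,.04),B(457,98,.04),B(447,440,.04),B(165,432,.04))
E
```

```text
start [0.5689 0.2496 0.054 ] key [0.63   0.2398 0.041 ]
panel top outer [0.4673 0.0688 0.062 ] [0.4724 0.0043 0.062 ] [ 0.4779 -0.061   0.062 ]
box top [0.6522 0.0878 0.068 ] [ 0.6636 -0.0514  0.068 ] [ 0.5337 -0.0614  0.068 ] [0.5232 0.0784 0.068 ]
rock far end [ 0.6651 -0.2505  0.0615] near end [ 0.5987 -0.2489  0.048 ] bar [ 0.6527 -0.2514  0.06  ]
swbox top [ 0.6831 -0.2132  0.04  ] [ 0.6789 -0.2923  0.04  ] [ 0.5809 -0.2868  0.04  ] [ 0.5824 -0.2074  0.04  ]
```

>>> servo_tool --series '[[[0.02, -0.03, 0], [0, 0, 0.06]], [[0.02, -0.05, 0], [0, 0, 0.06]], [[0.02, -0.05, 0], [0, 0, 0.06]], [[0.02, -0.05, 0], [0, 0, 0.06]], [[0.02, -0.05, 0], [0, 0, 0.06]], [[0.02, -0.05, 0], [0, 0, 0.06]], [[0.02, -0.05, 0], [0, 0, 0.06]], [[0.02, -0.05, 0], [0, 0, 0.03]]]' --hand 0 --newtons 20

```text
time_s: 1.1
position: [0.3972, 0.1966, 0.2312]
eef_rot: [-0.0, -0.031, 1.0, 0.0]
wrist_force: [0.7, 0.4, 0.2]
opening: -0.0001
grip_force: 0.0
```

>>> servo_tool --series '[[[0.008, -0.05, 0], [0, 0, 0.015]], [[0.01, -0.05, 0], [0, 0, 0]], [[0.01, -0.05, 0], [0, 0, 0]], [[0.007, -0.045, 0], [0, 0, 0]], [[0, 0, -0.04], [0, 0, 0]], [[0, 0, -0.05], [0, 0, 0]], [[0, 0, -0.04], [0, 0, 0]], [[0, 0, 0], [0, 0, 0]]]'

```text
time_s: 2.1
position: [0.4297, 0.0029, 0.0993]
eef_rot: [-0.003, -0.038, 0.999, -0.001]
wrist_force: [0.4, -0.5, 0.8]
opening: -0.0001
grip_force: 0.0
```

```bash
python3 - <<'E'
from h import *
import cv2
s=ctrl.get_state(); print(s["position"],s["eef_rot"])
w=ctrl.snapshot("wrist")[:,:,::-1]; c=ctrl.snapshot("scene")[:,:,::-1]
cv2.imwrite("pics/w1.png",np.hstack([cv2.resize(w,(400,300)),cv2.resize(c[120:300,240:480],(400,300))]))
E
```

```text
[0.42973014 0.00289607 0.09927236] [-2.77051049e-03 -3.79787119e-02  9.99274415e-01 -7.64717041e-04]
```

View pics/w1.png

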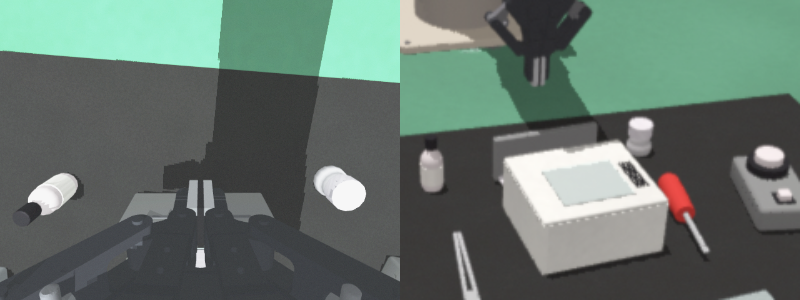

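The left half shows the closed fingers just robot-side of the panel and centred on it, at about (200,195). The bottles are clear on both sides. Next I descend and push.

>>> servo_tool --series '[[[0, 0, -0.03], [0, 0, 0]], [[0, 0, -0.03], [0, 0, 0]], [[0.01, 0.001, 0], [0, 0, 0]], [[0.01, 0.001, 0], [0, 0, 0]], [[0.01, 0.001, 0], [0, 0, 0]], [[0.01, 0.001, 0], [0, 0, 0]], [[0.01, 0.001, 0], [0, 0, 0]], [[0, 0, 0], [0, 0, 0]]]'

```text
time_s: 3.2
position: [0.4828, 0.0084, 0.0414]
eef_rot: [0.0, -0.038, 0.999, -0.0]
wrist_force: [0.2, -1.0, 0.5]
opening: -0.0002
grip_force: 0.0
```

>>> servo_tool --series '[[[0.006, 0.0005, 0], [0, 0, 0]], [[0.006, 0.0005, 0], [0, 0, 0]], [[0.004, 0, 0], [0, 0, 0]], [[0.003, 0, 0], [0, 0, 0]]]'

```text
time_s: 3.7
position: [0.501, 0.0097, 0.0412]
eef_rot: [-0.0, -0.038, 0.999, 0.0]
wrist_force: [-3.3, 1.3, 0.3]
opening: 0.0
grip_force: 1.3
```

>>> servo_tool --series '[[[0.002, 0, 0], [0, 0, 0]], [[0.002, 0, 0], [0, 0, 0]]]'

```text
time_s: 3.95
position: [0.5049, 0.0096, 0.0413]
eef_rot: [-0.0, -0.038, 0.999, 0.0]
wrist_force: [-3.4, 2.3, -1.1]
opening: 0.0001
grip_force: 1.3
```

>>> servo_tool --series '[[[0.002, 0, 0], [0, 0, 0]], [[0.002, 0, 0], [0, 0, 0]]]'

```text
time_s: 4.2
position: [0.5079, 0.0094, 0.0412]
eef_rot: [-0.001, -0.038, 0.999, 0.0]
wrist_force: [-13.0, 1.5, 9.3]
opening: 0.0001
grip_force: 6.9
```

>>> servo_tool --series '[[[0.001, 0, 0], [0, 0, 0]], [[0, 0, 0], [0, 0, 0]]]'

```text
time_s: 4.45
position: [0.5079, 0.0093, 0.041]
eef_rot: [-0.002, -0.038, 0.999, 0.0]
wrist_force: [-11.9, 1.9, 9.4]
opening: 0.0001
grip_force: 6.4
```

>>> servo_tool --series '[[[-0.015, 0, 0], [0, 0, 0]], [[-0.035, 0, 0], [0, 0, 0]], [[0, 0, 0.04], [0, 0, 0]], [[0, 0, 0.05], [0, 0, 0]], [[0, 0, 0.05], [0, 0, 0]], [[0, 0, 0], [0, 0, 0]]]'

```text
time_s: 5.2
position: [0.4623, 0.0094, 0.1851]
eef_rot: [0.004, -0.038, 0.999, 0.001]
wrist_force: [-0.5, 0.3, -1.3]
opening: 0.0001
grip_force: 0.0
```

```bash
python3 - <<'E'
from h import *
import cv2
c=ctrl.snapshot("scene")[:,:,::-1]; t=ctrl.snapshot("top")[:,:,::-1]
cv2.imwrite("pics/s2.png",np.hstack([cv2.resize(t[190:322,140:340],(400,264)),cv2.resize(c[150:300,160:387],(400,264))]))
E
```

```text
(no output)
```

View pics/s2.png

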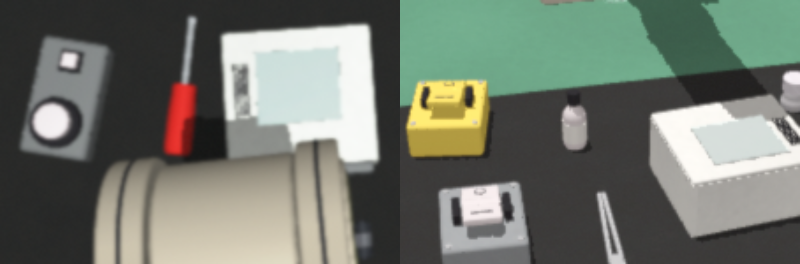

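The box front now shows no tray standing out. The finger face stopped at x≈0.518, the predicted home position, against a firm stop. The rocker still shows off. Now I go to the rocker.

>>> servo_tool --series '[[[0.02, -0.03, 0], [0, 0, -0.02]], [[0.033, -0.045, 0], [0, 0, -0.02]], [[0.035, -0.045, 0], [0, 0, -0.02]], [[0.035, -0.045, 0], [0, 0, -0.02]], [[0.035, -0.045, 0], [0, 0, -0.02]], [[0.025, -0.03, 0], [0, 0, -0.02]], [[0.014, -0.02, 0], [0, 0, 0]], [[0, 0, 0], [0, 0, 0]]]'

```text
time_s: 6.3
position: [0.656, -0.2529, 0.1786]
eef_rot: [-0.002, 0.023, 1.0, -0.001]
wrist_force: [-1.8, 0.1, -0.1]
opening: -0.0002
grip_force: 0.0
```

>>> servo_tool --series '[[[0, 0, -0.04], [0, 0, 0]], [[0, 0, -0.04], [0, 0, 0]], [[0, 0, 0], [0, 0, 0]]]'

```text
time_s: 6.68
position: [0.6545, -0.2488, 0.0973]
eef_rot: [-0.003, 0.022, 1.0, 0.001]
wrist_force: [-0.3, 0.7, 1.0]
opening: -0.0001
grip_force: 0.0
```

```bash
python3 - <<'E'
from h import *
import cv2
s=ctrl.get_state(); print(s["position"])
w=ctrl.snapshot("wrist")[:,:,::-1]; c=ctrl.snapshot("scene")[:,:,::-1]
cv2.imwrite("pics/w3.png",np.hstack([cv2.resize(w,(400,300)),cv2.resize(c[210:330,140:300],(400,300),interpolation=2)]))
E
```

```text
[ 0.65448403 -0.24883873  0.09734131]
```

View pics/w3.png

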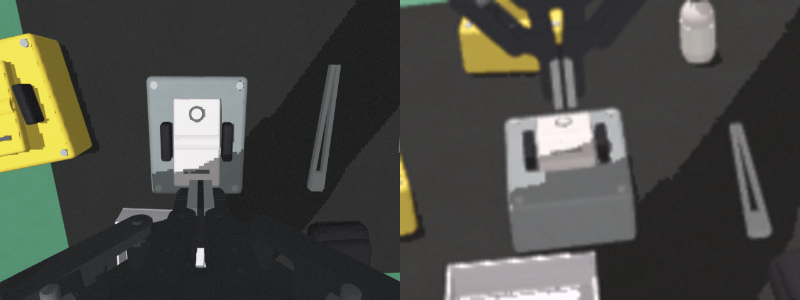

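The fingers are over the rocker's bar end, at about (197,171) in the left half. I nudge slightly outward and press.

>>> servo_tool --series '[[[0.004, -0.002, -0.015], [0, 0, 0]], [[0, 0, -0.015], [0, 0, 0]], [[0, 0, -0.006], [0, 0, 0]], [[0, 0, -0.005], [0, 0, 0]], [[0, 0, -0.003], [0, 0, 0]]]'

```text
time_s: 7.4
position: [0.6614, -0.2526, 0.0577]
eef_rot: [0.001, 0.022, 1.0, -0.0]
wrist_force: [1.5, 0.3, 2.6]
opening: -0.0002
grip_force: 1.4
```

>>> servo_tool --series '[[[0, 0, -0.003], [0, 0, 0]], [[0, 0, -0.002], [0, 0, 0]]]'

```text
time_s: 7.65
position: [0.6619, -0.2527, 0.0531]
eef_rot: [0.001, 0.022, 1.0, -0.0]
wrist_force: [2.9, 0.2, 4.1]
opening: -0.0004
grip_force: 2.3
```

>>> servo_tool --series '[[[0, 0, -0.002], [0, 0, 0]], [[0, 0, -0.002], [0, 0, 0]]]'

```text
time_s: 7.9
position: [0.6619, -0.2528, 0.0501]
eef_rot: [0.001, 0.022, 1.0, -0.0]
wrist_force: [-1.5, 3.4, 22.9]
opening: 0.0001
grip_force: 11.0
```

>>> servo_tool --series '[[[0, 0, -0.002], [0, 0, 0]], [[0, 0, -0.001], [0, 0, 0]]]'

```text
time_s: 8.15
position: [0.6621, -0.2529, 0.0497]
eef_rot: [0.002, 0.022, 1.0, 0.0]
wrist_force: [-9.3, 6.8, 38.2]
opening: 0.0001
grip_force: 17.6
```

>>> servo_tool --series '[[[0, 0, 0.005], [0, 0, 0]], [[0, 0, 0.04], [0, 0, 0]], [[0, 0, 0.05], [0, 0, 0]], [[-0.005, 0.02, 0.05], [0, 0, 0]], [[-0.01, 0.05, 0], [0, 0, 0]], [[-0.01, 0.055, 0], [0, 0, 0]], [[-0.01, 0.055, 0], [0, 0, 0]], [[-0.01, 0.055, 0], [0, 0, 0]]]'

```text
time_s: 9.15
position: [0.6143, -0.0162, 0.1894]
eef_rot: [-0.001, 0.022, 1.0, -0.0]
wrist_force: [0.5, 0.5, -0.3]
opening: -0.0005
grip_force: 0.0
```

>>> servo_tool --series '[[[-0.01, 0.055, 0], [0, 0, 0]], [[-0.01, 0.055, 0], [0, 0, 0]], [[-0.01, 0.055, 0], [0, 0, 0]], [[-0.01, 0.055, 0], [0, 0, 0]], [[-0.008, 0.045, 0], [0, 0, 0]], [[0, 0, 0], [0, 0, 0]]]'

```text
time_s: 9.9
position: [0.5655, 0.2516, 0.1889]
eef_rot: [-0.002, 0.019, 1.0, -0.0]
wrist_force: [0.3, -2.0, -0.5]
opening: -0.0002
grip_force: 0.0
```

```bash
python3 - <<'E'
from h import *
import cv2
s=ctrl.get_state(); print(s["position"])
w=ctrl.snapshot("wrist")[:,:,::-1]; c=ctrl.snapshot("scene")[:,:,::-1]
b=ctrl.snapshot("top")[185:265,380:460,::-1]
r=lambda a:cv2.resize(a,(390,290),interpolation=2)
cv2.imwrite("pics/w4.png",np.vstack([np.hstack([r(w),r(c[210:330,140:300])]),np.hstack([r(b),r(c[160:280,380:540])])]))
E
```

```text
[0.56546473 0.25164796 0.18885203]
```

View pics/w4.png

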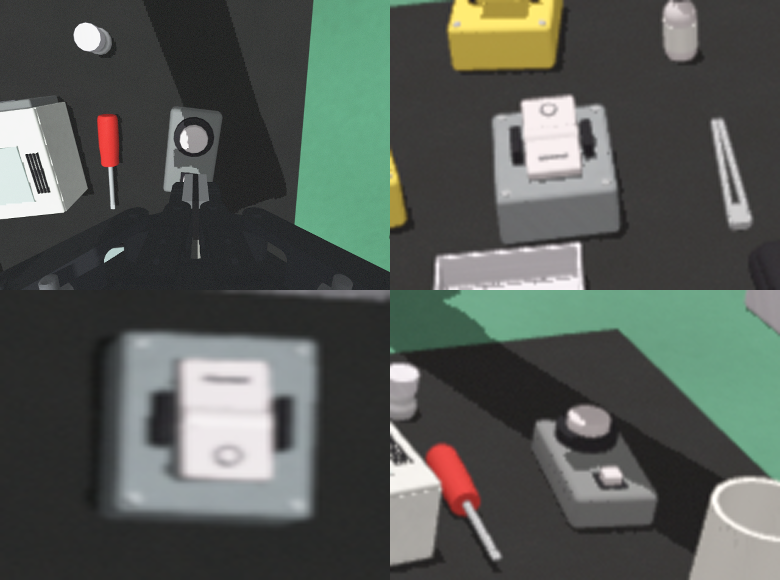

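The rocker is on, with the bar half down in both right- and left-hand crops. The button in the wrist view is at (193,138), which works out to (0.568,0.248) and agrees with the top view.

>>> servo_tool --series '[[[0.0035, -0.0025, -0.03], [0, 0, 0]], [[0, 0, -0.04], [0, 0, 0]], [[0, 0, -0.03], [0, 0, 0]], [[0, 0, -0.015], [0, 0, 0]], [[0, 0, 0], [0, 0, 0]]]'

```text
time_s: 10.68
position: [0.5713, 0.2437, 0.0749]
eef_rot: [-0.001, 0.023, 1.0, -0.001]
wrist_force: [-0.4, 0.5, 0.3]
opening: -0.0
grip_force: 0.0
```

>>> servo_tool --series '[[[-0.002, 0.005, 0], [0, 0, 0]], [[0, 0, -0.008], [0, 0, 0]], [[0, 0, -0.007], [0, 0, 0]], [[0, 0, -0.003], [0, 0, 0]], [[0, 0, -0.003], [0, 0, 0]]]'

```text
time_s: 11.3
position: [0.5695, 0.2498, 0.0541]
eef_rot: [-0.0, 0.022, 1.0, -0.0]
wrist_force: [-0.5, -0.6, 2.3]
opening: -0.0003
grip_force: 0.7
```

>>> servo_tool --series '[[[0, 0, -0.002], [0, 0, 0]], [[0, 0, -0.002], [0, 0, 0]]]'

```text
time_s: 11.55
position: [0.5695, 0.2498, 0.0505]
eef_rot: [0.0, 0.022, 1.0, 0.0]
wrist_force: [-0.6, -1.6, 4.2]
opening: 0.0003
grip_force: 1.8
```

>>> servo_tool --series '[[[0, 0, -0.002], [0, 0, 0]], [[0, 0, -0.001], [0, 0, 0]]]'

```text
time_s: 11.8
position: [0.5695, 0.2499, 0.048]
eef_rot: [0.0, 0.022, 1.0, 0.0]
wrist_force: [-6.0, -2.2, 14.9]
opening: -0.0002
grip_force: 7.5
```

>>> servo_tool --series '[[[0, 0, -0.001], [0, 0, 0]], [[0, 0, 0], [0, 0, 0]]]'

```text
time_s: 12.05
position: [0.5696, 0.2499, 0.0479]
eef_rot: [-0.0, 0.022, 1.0, 0.0]
wrist_force: [-8.8, -2.6, 19.1]
opening: -0.0002
grip_force: 9.3
```

The button bottomed out at 19 N, well above its 5 N spring. I'll release it and check.

>>> servo_tool --series '[[[0, 0, 0.004], [0, 0, 0]], [[0, 0, 0.01], [0, 0, 0]], [[0, 0, 0.04], [0, 0, 0]], [[0, 0, 0.05], [0, 0, 0]], [[0, 0, 0.05], [0, 0, 0]], [[-0.04, 0.04, 0], [0, 0, 0]], [[-0.05, 0.04, 0], [0, 0, 0]], [[0, 0, 0], [0, 0, 0]]]'

```text
time_s: 13.05
position: [0.4764, 0.3338, 0.2005]
eef_rot: [-0.001, 0.018, 1.0, 0.001]
wrist_force: [0.3, -0.5, 0.1]
opening: -0.0001
grip_force: 0.0
```

```bash
python3 - <<'E'
from h import *
import cv2
t=ctrl.snapshot("top")[130:330,120:460,::-1]; c=ctrl.snapshot("scene")[:,:,::-1]
cv2.imwrite("pics/f.png",np.hstack([cv2.resize(t,(440,259)),cv2.resize(c[160:280,380:540],(345,259))]))
E
```

```text
(no output)
```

View pics/f.png

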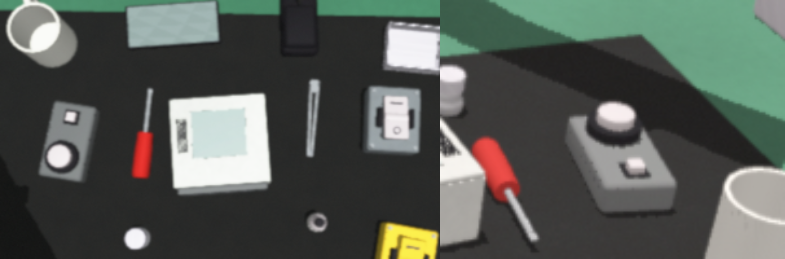

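The tray panel sits flush at (223,187), the rocker is on, the button is up at (60,156), and nothing else has moved. I'm handing in.

```bash
python3 -c "
from bench import ctrl
print(ctrl.close_job())"
```

```text
the job is handed in; nothing more can be done
None
```

I pushed the tray home, switched the rocker on, then pressed and released the large button, in that order; the last pictures show nothing else moved, and the job is handed in, though the hand-in returned no verdict.

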